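Run an encoder board on the hand-cranked magnet wheel and park it at zero

ROBOT

A 7-joint arm with a two-finger parallel gripper is mounted at the origin on the work surface. World frame = base frame: x ahead of the robot, y to its left, z up, the work surface at z = 0. Lengths are in m, angles in rad, forces in N, time in s.
With the tool pointing down it reaches from about 0.425 to 0.875 m from the base axis. Payload 4.7 kg.
Tool frame: the origin (TCP) lies midway between the tips of the shut fingers; the grasp point (between the pads) lies 19 mm behind it; z points along the fingers, y is the line along which they close (so a half turn about z gives the same grasp; the last joint's range is limited). The gripper opens to 87 mm and grips with 3 to 60 N. Pads are 19 mm wide; open, the fingers measure 117 mm over their backs; the gripper's body (75 mm by 190 mm) begins 51 mm behind the grasp point.
Start: joints at [0.014, 0.321, -0.07, 1.45, 0.023, 1.371, -0.057], TCP at [0.65, -0, 0.223] pointing down, gripper open.
Joint ranges: [-2.86, 2.86], [-0.3, 2.09], [-1.38, 1.24], [0.06, 2.45], [-1.56, 4.7], [0.09, 2.05], [-2.69, 2.69]. Speed limits (rad/s): [2.57, 2.57, 3.14, 3.14, 3.14, 3.14, 3.14].

INTERFACE

Orientations are given as a rotation vector (axis times angle).
In Python, from bench import ctrl gives the robot as it stands. The module is installed in compiled form; this text tells all that it offers.
- The arm moves only by the tool carry_out, never from a script. Its argument "steps" is a list of rows, each a list of 7 numbers: the turn, a rotation vector about the world's x, y, z in degrees, then the shift along the world's x, y, z in cm, then the opening, from 0 (shut) to 1 (fully open). A call has 1 to 12 rows; each row is the pose to reach, as a shift and turn from the pose commanded when the call began; what a row does not reach only later rows make up. A row lasts 1/10 s, in which the tool goes at most 50 mm and 8.59 degrees, less where a joint would pass 70% of its speed; a pose out of reach is approached as far as the arm can. A call with a gripper value outside its range is refused whole. The fingers move at their own pace and stop on an object; "squeeze" is the grip in N (left out, the last holds). Time passes only in rows, so rows that repeat a pose let the fingers close. It gives the time, the measured TCP pose, the force, the opening and the grip force at its end, in the units of the state.
- ctrl.get_state(): the state, without advancing time (a new reading comes with each control period).
- ctrl.get_image(name): name is "scene" or "side" or "wrist"; returns a dict with "pixels" (420x560x3 uint8, red, green, blue), "camera_matrix" (3x3 intrinsics, pixels), "cam_to_world" (4x4, takes a point from camera to world coordinates); the wrist camera has in their place "T_tool_cam" (4x4, takes a point from camera to tool coordinates, whose origin is the TCP and whose axes are the flange's). Camera axes: x right, y down, z forward; pixel columns grow to the right and rows downward; lengths in m; the calibration is good to about 2 mm. A picture is of the moment at which its call begins: read the wrist's pose just before it. There is no depth.
- ctrl.close_job(): hands the job in; it is judged then, once.
The state is a dict: "time": time; "joint_positions": joint angles; "qd": joint speeds; "joint_torque": joint torques, N m; "position": TCP position; "tool_rot": TCP orientation; "ft_force": force on the tool from outside, world axes, zero at the start; "torque": the same for the moment, N m; "grip_width": opening from 0.0 (shut) to 1.0 (fully open); "grip_force": force on a finger pad.
Only numpy, scipy, OpenCV 4.12 (cv2) and the standard library are available. Lean on these libraries where they do the work, as an engineer would, in place of code of your own. Each camera call takes 0.05 s, during which the arm holds its last target. There are 200 camera calls.

TASK

Test the sensor board on the hand-cranked test stand: turning its crank by hand, bring the magnet wheel up to 20 rpm clockwise as seen from above, and keep the wheel itself (not just the crank) within 3 rpm of that for 6 seconds without a break, never letting it run over 30 rpm. Then slow it and, without letting it run backwards, bring it to rest with its red zero mark at the yellow pointer, let go of the crank and move clear. Do not touch the wheel or its weighted drag arm, and leave the other things on the bench alone.

Things in the scene. Friction and masses are not known exactly. Their poses are not given: they have to be found in the camera images.
- wheel (a joint): Angle (rad) of the magnet wheel about its vertical axle, growing clockwise seen from above, counted on over whole turns; 0 and every multiple of 6.283 is the red zero mark at the pointer. Starts between -3.1 and 3.1. 20 rpm is 2.09 rad/s, 17 to 23 rpm is 1.78 to 2.41 rad/s, 30 rpm is 3.14 rad/s.
- axle (a point): Centre of the wheel's top face, 76 mm above the bench. Dark steel disc, 220 mm diameter, 14 mm thick. Nominally 4.3 kg and 0.025 kg m2 about the axle (0.7 to 1.4 times that: other wheels get fitted). Its bearing drags with 0.004 N m of dry friction plus 0.004 N m per rad/s; the drag arm adds far more.
- drag_weight (a point): Top of the brass weight (26 mm diameter) at the end of the drag arm, 106 mm above the bench, 85 mm from the axle on the side away from the pointer. The arm, hinged on the stand's -y side, lets a felt pad rest on the wheel and loads it with dry friction: nominally 0.033 N m, 0.4 to 1.8 times that with the weight fitted and the felt's state. Not to be touched.
- coupling (a point): Top of the silver finned can (80 mm diameter) on the wheel, 106 mm above the bench: a fluid coupling, the crank's only link to the wheel. Torque on the wheel = 0.035 N m per rad/s of crank speed minus wheel speed; no spring. So the wheel follows with a lag of 0.5 to 0.9 s, at 20 rpm runs 0.7 to 2.0 rad/s slower than the crank, and coasts on 0.3 to 1.2 rad when the crank stops.
- grip (a point): Middle of the crank's upright black round handle, 166 mm above the bench: 28 mm diameter, from 128 to 198 mm above the bench. It spins freely on its pin, so it can be held without turning the hand. It circles the axle at 75 mm radius, above all else on the stand; the crank arm below it tops at 126 mm. The crank (0.3 kg) starts at any angle and turns without end.
- zero_mark (a point): Outer part of the red zero mark (a radial bar 34 mm long, 11 mm wide) on the wheel's top face, 104 mm from the axle, 76 mm above the bench. It turns with the wheel. The wheel's other marks are thin white graduation lines every 15 degrees.
- pointer (a point): Fixed point just inside the tip of the yellow pointer at the wheel's edge, 104 mm from the axle and 76 mm above the bench: the zero mark's point coincides with it when the wheel stands at zero.
- stand: Fixed test stand: silver base plate 390 x 250 x 18 mm, black nest with green board under test, yellow pointer, grey readout box (top 80 mm above the bench). Origin on the bench under the axle; its x axis runs from the axle to the pointer, z up. Plate from -135 to 255 mm in x, 125 mm to either side in y. Turned up to 0.5 rad from world x.
- board_bin: Bystander: loose open blue bin, 220 x 150 x 75 mm, with green boards standing in it; origin at the centre of its underside.
- glue_gun: Bystander: loose blue glue gun lying on its side, about 225 x 140 x 30 mm; origin under its barrel, nozzle to its +x.
- screwdriver: Bystander: loose yellow screwdriver, 180 mm long, lying along its x axis.
- board_stack: Bystander: loose stack of four green boards on a black tray, 100 x 100 x 50 mm; origin at the centre of its underside.

How it is judged:
On the way:
1. the wheel turns clockwise at 17 to 23 rpm for 6 s without a break (velocity of joint wheel between 1.78 and 2.41 rad/s), for 6 s.
At the end, for the whole second after the job is handed in: The wheel is at rest (under 0.05 rad/s) with the red zero mark's point within 14 mm (0.13 rad) of the pointer's (distance between zero_mark and pointer below 0.014 m and velocity of joint wheel between -0.05 and 0.05 rad/s); the robot touches nothing.
It fails at once if the wheel runs over 30 rpm (velocity of joint wheel above 3.14 rad/s).
It fails at once if the wheel runs backwards (anticlockwise at more than 0.15 rad/s) (velocity of joint wheel below -0.15 rad/s).
It fails at once if the robot touches the wheel's disc or its drag arm (contact force between any of wheel_c0, drag_arm and the arm above 1 N or contact force between any of wheel_c0, drag_arm and the fingers above 1 N).
It fails at once if a bystander is moved by more than 30 mm (distance of any of board_bin, glue_gun, screwdriver, board_stack from where it was at the start of the episode above 0.03 m).
It also fails if it takes over 61 s, if anything falls off the work surface, if the arm or the gripper's body presses on something with over 40 N, if the wrist force passes 120 N, or if a joint passes its speed limit or range.

## Working session

There is one attempt and no reset: what is moved stays moved. The work goes in short steps, Python scripts to look and compute and a tool call to move; the robot and the scene stay as the last step left them, time stands still between calls to the robot, and variables do not carry over. Pictures are saved under pics/ and viewed, at most 10 in all, crops included, and the job is handed in when it is done.

Besides the shell and the picture viewer there is one more tool, called after "Request:" by a JSON object that holds its "name" and its "arguments", one argument or row to a line. carry_out: Moves the arm, as the interface text tells. Its arguments: {"type":"object","properties":{"steps":{"type":"array","items":{"type":"array","items":{"type":"number"}}},"squeeze":{"type":"number"}},"required":["steps"]}

```bash
mkdir -p pics; python3 - <<'E'
from bench import ctrl
import cv2,numpy as np,json
s=ctrl.get_state();print(s)
for n in("scene","side"):
    d=ctrl.get_image(n);cv2.imwrite(f"pics/{n}0.png",d["pixels"][:,:,::-1]);print(n,d["camera_matrix"].tolist(),np.round(d["cam_to_world"],3).tolist())
E
```

```text
{'time': 0.0, 'joint_positions': array([ 0.01408569,  0.32181653, -0.07006057,  1.4516255 ,  0.02257671,
        1.37080474, -0.05690278]), 'qd': array([-0.00016966,  0.00134032, -0.00055961,  0.00017588,  0.0021783 ,
       -0.00097208,  0.00112785]), 'joint_torque': array([-2.58547143e-04, -4.91284704e+01, -4.03903294e-01, -3.12526345e+01,
       -6.40594075e-02,  4.37659642e-02,  1.61017233e-04]), 'position': array([ 6.49465682e-01, -4.70504910e-05,  2.21490366e-01]), 'tool_rot': array([-2.22053367e+00, -2.22056350e+00,  2.16212219e-03]), 'ft_force': array([-0.75015663,  0.52120642,  0.78606262]), 'torque': array([-0.04660042,  0.00613574, -0.02853941]), 'grip_force': 0.0, 'grip_width': 1.000997919845684}
scene [[427.7782291100032, 0.0, 281.3143952744922], [0.0, 427.7782291100032, 216.4368684245832], [0.0, 0.0, 1.0]] [[0.231, 0.563, -0.793, 1.428], [0.973, -0.121, 0.197, -0.203], [0.015, -0.817, -0.576, 0.794], [0.0, 0.0, 0.0, 1.0]]
side [[446.23185381368694, 0.0, 271.77018739108166], [0.0, 446.23185381368694, 204.55810964112644], [0.0, 0.0, 1.0]] [[-0.899, -0.279, 0.338, 0.025], [-0.438, 0.568, -0.697, 0.959], [0.003, -0.774, -0.633, 0.949], [0.0, 0.0, 0.0, 1.0]]
```

View pics/scene0.png

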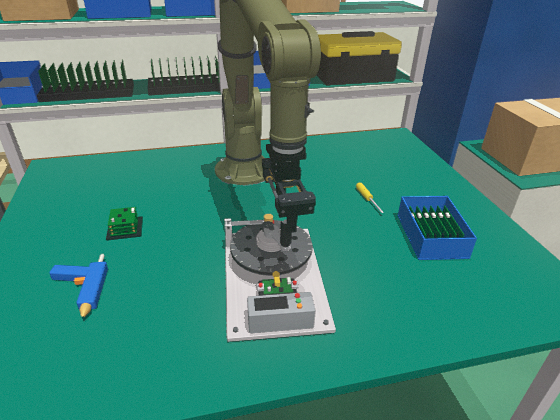

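View pics/side0.png

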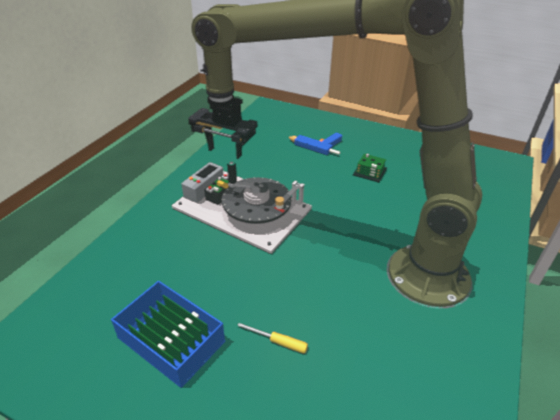

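The scene view shows the wheel at about (271,247), the handle at (286,235), the brass weight at (268,218) and the pointer near (277,280). In the side view the handle is at (232,172) and the weight at (280,203). I'll zoom in on both.

```bash
cat > h.py <<'E'
import numpy as np,cv2
from bench import ctrl
from scipy.spatial.transform import Rotation as R
def cam(n):
    s=ctrl.get_state();d=ctrl.get_image(n);K=d["camera_matrix"]
    if n=="wrist":
        T=np.eye(4);T[:3,:3]=R.from_rotvec(s["tool_rot"]).as_matrix();T[:3,3]=s["position"];T=T@d["T_tool_cam"]
    else:T=d["cam_to_world"]
    return d["pixels"],np.array(K),np.array(T)
def plane(K,T,uv,z):
    r=T[:3,:3]@np.linalg.solve(K,[uv[0],uv[1],1]);return T[:3,3]+r*(z-T[2,3])/r[2]
def proj(K,T,p):
    q=K@(T[:3,:3].T@(np.array(p)-T[:3,3]));return q[:2]/q[2]
E
python3 - <<'E'
from h import *
o=[]
for n,(x,y) in(("scene",(205,190)),("side",(170,135))):
    p,K,T=cam(n);w=150;c=p[y:y+w,x:x+w,::-1];o.append(cv2.resize(c,(400,400),interpolation=cv2.INTER_CUBIC))
cv2.imwrite("pics/c1.png",np.hstack(o))
p,K,T=cam("wrist");print(K.tolist(),T.round(3).tolist());cv2.imwrite("pics/w1.png",p[:,:,::-1])
E
```

```text
[[347.2253071287703, 0.0, 279.49525585926193], [0.0, 347.2253071287703, 208.31626229243685], [0.0, 0.0, 1.0]] [[1.0, -0.001, -0.001, 0.649], [-0.001, -0.954, -0.298, 0.083], [-0.0, 0.298, -0.954, 0.383], [0.0, 0.0, 0.0, 1.0]]
```

View pics/c1.png

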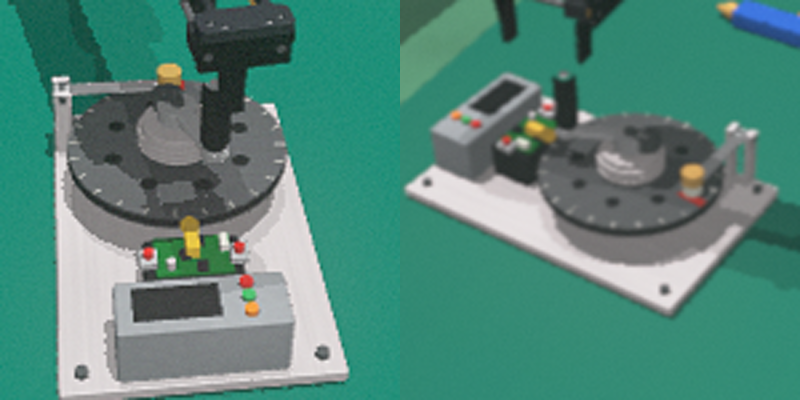

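View pics/w1.png

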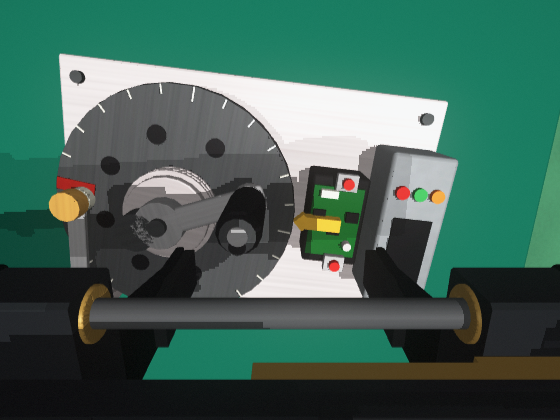

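The wrist view is clear. The weight is at (69,205), the pointer tip at (297,221), the handle top at about (237,235) and the red mark at about (65,183), half behind the weight. The hub is near (157,228). Next I'll compute positions.

```bash
python3 - <<'E'
from h import *
from scipy.optimize import least_squares
p,K,T=cam("wrist")
hsv=cv2.cvtColor(p,cv2.COLOR_RGB2HSV)
P=lambda uv,z:plane(K,T,uv,z)[:2]
# white ticks on dark disc near rim
g=p.min(2);m=((g>150)).astype(np.uint8)
n,l,st,c=cv2.connectedComponentsWithStats(m)
pts=[]
for i in range(1,n):
    if 8<=st[i,4]<=80 and max(st[i,2:4])<20:pts.append(c[i])
W=np.array([P(u,.076) for u in pts])
a0=P((297,221),.076);b0=P((69,205),.106);u=(a0-b0)/np.linalg.norm(a0-b0)
print("ptr",a0,"weight",b0,"dist",np.linalg.norm(a0-b0),"yaw",np.arctan2(u[1],u[0]))
ax0=b0+.085*u;print("axle guess",ax0)
d=np.linalg.norm(W-ax0,axis=1);k=(d>.09)&(d<.115);print(k.sum())
r=least_squares(lambda q:np.linalg.norm(W[k]-q[:2],axis=1)-q[2],[*ax0,.103],loss="soft_l1",f_scale=.001);print("fit",r.x,np.abs(r.fun).max())
print("tick angs",np.round(np.degrees(np.arctan2(*(W[k]-r.x[:2]).T[::-1])),1))
red=((hsv[...,0]<6)|(hsv[...,0]>174))&(hsv[...,1]>150)&(hsv[...,2]>60)
n,l,st,c=cv2.connectedComponentsWithStats(red.astype(np.uint8))
for i in range(1,n):
    if st[i,4]>20:print("red",st[i],c[i],P(c[i],.076))
for z in(.198,):print("handle",P((237,235),z),np.linalg.norm(P((237,235),z)-r.x[:2]))
print("hub",P((157,228),.126))
c=p[140:300,40:320,::-1];cv2.imwrite("pics/w2.png",cv2.resize(c,(784,448),interpolation=cv2.INTER_CUBIC))
E
```

```text
ptr [ 0.66569818 -0.02569088] weight [ 0.4737425  -0.00068834] dist 0.19357714178222413 yaw -0.12952248218333084
axle guess [ 0.55803051 -0.01166699]
7
fit [ 0.55870942 -0.00688645  0.09705527] 0.010454851866320142
tick angs [  79.4   63.3   47.    30.7  155.8   14.5 -171.3]
red [ 57 176  38  19 315] [ 72.85396825 183.94920635] [0.46186177 0.01021491]
red [343 179  11  11 102] [347.97058824 183.95098039] [0.71145184 0.00986583]
red [395 186  15  14 156] [401.8525641  192.52564103] [0.76116437 0.00176113]
red [329 260  10  11  91] [333.3956044  265.23076923] [ 0.70188563 -0.07154494]
handle [0.62500169 0.0089459 ] 0.06815664547534021
hub [ 0.55250199 -0.01374176]
```

View pics/w2.png

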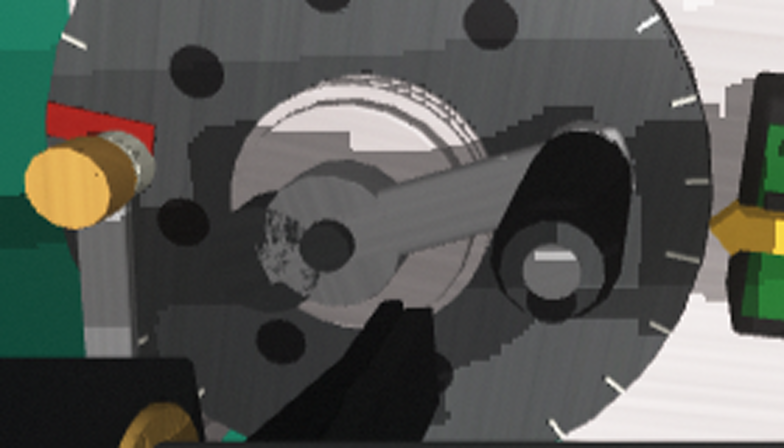

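The mark's outer end is at crop (47,120) and its inner end at about (152,142). The handle top is at (552,270). I read off clean tick midpoints for a circle fit.

```bash
python3 - <<'E'
from h import *
from scipy.optimize import least_squares
p,K,T=cam("wrist")
P=lambda uv,z:plane(K,T,uv,z)[:2]
C=lambda x,y:(x/2.8+40-.5,y/2.8+140-.5)
t=[C(*q) for q in[(648,22),(684,101),(696,181),(683,257),(661,327),(615,385),(73,41)]]+[(129,95),(161,88),(193,93),(224,104)]
W=np.array([P(u,.076) for u in t])
r=least_squares(lambda q:np.linalg.norm(W-q[:2],axis=1)-q[2],[.557,-.012,.103],loss="soft_l1",f_scale=.001)
print("fit",r.x.round(4),(r.fun*1e3).round(1));a=r.x[:2]
print("ticks",np.degrees(np.arctan2(*(W-a).T[::-1])).round(1))
for nm,q,z in(("ptr",C(714,224),.076),("weight",C(70,188),.106),("mo",C(47,120),.076),("mi",C(152,142),.076),("handle",C(552,268),.198),("hub",C(327,245),.126)):
    w=P(q,z);v=w-a;print(nm,w.round(4),np.linalg.norm(v).round(4),np.degrees(np.arctan2(v[1],v[0])).round(1))
# check handle in scene/side
for n in("scene","side"):
    p,K,T=cam(n);h=P(C(552,268),.198) if 0 else None
    for q in([.6245,.0085,.198],[.6245,.0085,.128],[*a,.106],[*a,.076]):print(n,proj(K,T,q).round(1))
E
```

```text
fit [ 0.5527 -0.0128  0.1047] [ 0.5  0.4 -0.  -1.7  0.3  0.   0.3 -0.7  0.5 -0.7  0.1]
ticks [ 32.   16.8   2.  -13.  -27.9 -43.1 151.6 106.6  91.2  76.6  61.6]
ptr [ 0.6634 -0.0242] 0.1114 -5.9
weight [ 0.4698 -0.0021] 0.0836 172.7
mo [0.4472 0.0117] 0.1083 166.9
mi [0.48   0.0043] 0.0747 166.7
handle [0.6249 0.0088] 0.0753 16.6
hub [ 0.5521 -0.0129] 0.0006 -168.7
scene [285.9 220.1]
scene [285.3 243. ]
scene [270.8 233.9]
scene [270.8 242.8]
side [230.4 162.8]
side [231.6 181.6]
side [255.5 189.7]
side [255.7 197.3]
```

Everything agrees:

| Item | Value |
|---|---|
| Axle | (0.5525, -0.0128) |
| Handle | (0.6249, 0.0088), radius 75 mm, at +16.6° |
| Mark | 166.8° |
| Pointer | about -6.6° |
| Wheel angle | about -3.03 rad |

Next I descend over the handle and grip it.

Request:
{"name": "carry_out", "arguments": {
  "steps": [
    [0, 0, 0, -1.2, 0.4, -0.5, 1],
    [0, 0, 0, -2.5, 0.9, -1.5, 1],
    [0, 0, 0, -2.5, 0.9, -3.5, 1],
    [0, 0, 0, -2.5, 0.9, -5.5, 1],
    [0, 0, 0, -2.5, 0.9, -7, 1],
    [0, 0, 0, -2.5, 0.9, -7.2, 1],
    [0, 0, 0, -2.5, 0.9, -7.2, 1],
    [0, 0, 0, -2.5, 0.9, -7.2, 0.5],
    [0, 0, 0, -2.5, 0.9, -7.2, 0.2],
    [0, 0, 0, -2.5, 0.9, -7.2, 0.2],
    [0, 0, 0, -2.5, 0.9, -7.2, 0.2],
    [0, 0, 0, -2.5, 0.9, -7.2, 0.2]
  ],
  "squeeze": 20
}}

```text
time: 1.65
position: [0.6251, 0.009, 0.1508]
tool_rot: [2.221, 2.221, 0.001]
ft_force: [-0.1, -0.5, 0.7]
grip_width: 0.627
grip_force: 0.0
```

Request:
{"name": "carry_out", "arguments": {
  "steps": [
    [0, 0, 0, 0, 0, 0, 0.2],
    [0, 0, 0, 0, 0, 0, 0.2],
    [0, 0, 0, 0, 0, 0, 0.2],
    [0, 0, 0, 0, 0, 0, 0.2],
    [0, 0, 0, 0, 0, 0, 0.2]
  ]
}}

```text
time: 2.15
position: [0.6251, 0.009, 0.1506]
tool_rot: [2.221, 2.221, 0.0]
ft_force: [1.5, -0.4, -0.9]
grip_width: 0.315
grip_force: 20.0
```

```bash
cat > plan.py <<'E'
import numpy as np,json,os
C=np.array([.5525,-.0128]);Rr=.0755
F="log.json"
def load():
    return json.load(open(F)) if os.path.exists(F) else dict(xy=[.625,.009],th=[float(np.arctan2(.0218,.0725))],rows=[])
def plan(incs):
    """incs: clockwise rad per row -> rows relative to the commanded pose; logged as if sent"""
    L=load();xy0=np.array(L["xy"]);th=L["th"][-1];out=[];call=[]
    for d in incs:
        th-=d;p=C+Rr*np.array([np.cos(th),np.sin(th)]);s=np.round((p-xy0)*100,1)
        out.append([0,0,0,float(s[0])+0.,float(s[1])+0.,0,.2]);q=xy0+s/100
        call.append(th)
    L["th"]+=call;L["xy"]=q.tolist();json.dump(L,open(F,"w"));print(json.dumps(out))
E
python3 -c "
from plan import *;from bench import ctrl
s=ctrl.get_state();print(s['time'],s['position'],s['grip_width'],s['grip_force'],s['ft_force'])
plan([.03,.07,.12,.17,.21,.25,.28,.3,.3,.3,.3,.3])"
```

```text
2.15 [0.6251456  0.00904506 0.15055435] 0.3149908771544583 19.99985379530699 [ 1.4764365  -0.41836152 -0.88298343]
[[0, 0, 0, 0.0, -0.2, 0, 0.2], [0, 0, 0, 0.2, -0.7, 0, 0.2], [0, 0, 0, 0.3, -1.6, 0, 0.2], [0, 0, 0, 0.3, -2.9, 0, 0.2], [0, 0, 0, -0.1, -4.5, 0, 0.2], [0, 0, 0, -0.8, -6.2, 0, 0.2], [0, 0, 0, -2.2, -7.8, 0, 0.2], [0, 0, 0, -4.1, -9.0, 0, 0.2], [0, 0, 0, -6.2, -9.7, 0, 0.2], [0, 0, 0, -8.5, -9.6, 0, 0.2], [0, 0, 0, -10.6, -8.9, 0, 0.2], [0, 0, 0, -12.5, -7.6, 0, 0.2]]
```

The handle is gripped: the opening is 27.4 mm, which fits 28 mm. Now the first spin-up chunk.

Request:
{"name": "carry_out", "arguments": {
  "steps": [
    [0, 0, 0, 0.0, -0.2, 0, 0.2],
    [0, 0, 0, 0.2, -0.7, 0, 0.2],
    [0, 0, 0, 0.3, -1.6, 0, 0.2],
    [0, 0, 0, 0.3, -2.9, 0, 0.2],
    [0, 0, 0, -0.1, -4.5, 0, 0.2],
    [0, 0, 0, -0.8, -6.2, 0, 0.2],
    [0, 0, 0, -2.2, -7.8, 0, 0.2],
    [0, 0, 0, -4.1, -9.0, 0, 0.2],
    [0, 0, 0, -6.2, -9.7, 0, 0.2],
    [0, 0, 0, -8.5, -9.6, 0, 0.2],
    [0, 0, 0, -10.6, -8.9, 0, 0.2],
    [0, 0, 0, -12.5, -7.6, 0, 0.2]
  ]
}}

```text
time: 3.35
position: [0.5007, -0.0657, 0.1506]
tool_rot: [2.222, 2.219, 0.01]
ft_force: [10.1, 8.6, -6.7]
grip_width: 0.318
grip_force: 20.0
```

```bash
cat > meas.py <<'E'
from h import *
from plan import C
import json,sys
def marks(names=("wrist","scene","side")):
    """mark angle (world ccw deg) from red pixels lying on the wheel's top annulus"""
    res=[]
    for n in names:
        t=ctrl.get_state()["time"];p,K,T=cam(n);h=cv2.cvtColor(p,cv2.COLOR_RGB2HSV)
        red=((h[...,0]<7)|(h[...,0]>173))&(h[...,1]>130)&(h[...,2]>40)
        v,u=np.nonzero(red)
        W=np.array([plane(K,T,q,.076)[:2] for q in zip(u,v)]).reshape(-1,2)-C
        r=np.linalg.norm(W,axis=1);k=(r>.068)&(r<.113);m=None
        if k.sum()>3:
            g=W[k].mean(0);m=np.degrees(np.arctan2(g[1],g[0]));res.append((t,m,int(k.sum()),n))
        cv2.imwrite(f"pics/{n}_{t:.2f}.png",p[:,:,::-1])
        print(n,round(t,3),int(k.sum()),None if m is None else (round(m,1),"r",round(float(r[k].mean()),4),"spread",round(float(np.ptp(W[k]@np.array([-np.sin(np.radians(m)),np.cos(np.radians(m))]))),4)))
    json.dump(res,open("last.json","w"));return res
if __name__=="__main__":
    s=ctrl.get_state();d=s["position"][:2]-C
    print(s["time"],"crank",np.arctan2(d[1],d[0]).round(3),np.linalg.norm(d).round(4),"F",s["ft_force"].round(1),s["grip_width"].round(3),"z",s["position"][2].round(4))
    marks(sys.argv[1:] or ("wrist","scene","side"))
E
python3 meas.py; python3 -c "
from plan import *;print(load()['th'][-1]);plan([.3]*12)"
```

```text
-2.337910614513397
[[0, 0, 0, -1.4, 1.8, 0, 0.2], [0, 0, 0, -2.1, 3.9, 0, 0.2], [0, 0, 0, -2.3, 6.1, 0, 0.2], [0, 0, 0, -1.7, 8.3, 0, 0.2], [0, 0, 0, -0.5, 10.3, 0, 0.2], [0, 0, 0, 1.1, 11.8, 0, 0.2], [0, 0, 0, 3.2, 12.7, 0, 0.2], [0, 0, 0, 5.4, 13.0, 0, 0.2], [0, 0, 0, 7.7, 12.6, 0, 0.2], [0, 0, 0, 9.7, 11.5, 0, 0.2], [0, 0, 0, 11.3, 10.0, 0, 0.2], [0, 0, 0, 12.4, 8.0, 0, 0.2]]Traceback (most recent call last):
  File "meas.py", line 20, in <module>
    print(s["time"],"crank",np.arctan2(d[1],d[0]).round(3),np.linalg.norm(d).round(4),"F",s["ft_force"].round(1),s["grip_width"].round(3),"z",s["position"][2].round(4))
                                                                                                                 ^^^^^^^^^^^^^^^^^^^^^
AttributeError: 'float' object has no attribute 'round'
```

Request:
{"name": "carry_out", "arguments": {
  "steps": [
    [0, 0, 0, -1.4, 1.8, 0, 0.2],
    [0, 0, 0, -2.1, 3.9, 0, 0.2],
    [0, 0, 0, -2.3, 6.1, 0, 0.2],
    [0, 0, 0, -1.7, 8.3, 0, 0.2],
    [0, 0, 0, -0.5, 10.3, 0, 0.2],
    [0, 0, 0, 1.1, 11.8, 0, 0.2],
    [0, 0, 0, 3.2, 12.7, 0, 0.2],
    [0, 0, 0, 5.4, 13.0, 0, 0.2],
    [0, 0, 0, 7.7, 12.6, 0, 0.2],
    [0, 0, 0, 9.7, 11.5, 0, 0.2],
    [0, 0, 0, 11.3, 10.0, 0, 0.2],
    [0, 0, 0, 12.4, 8.0, 0, 0.2]
  ]
}}

```text
time: 4.55
position: [0.6246, 0.0114, 0.1505]
tool_rot: [2.221, 2.221, -0.0]
ft_force: [-5.5, -1.0, 2.7]
grip_width: 0.314
grip_force: 20.0
```

```bash
sed -i 's/s\["grip_width"\].round(3)/round(s["grip_width"],3)/' meas.py; sed -i 's/Rr=.0755/Rr=.0751/' plan.py
python3 meas.py; python3 -c "
from plan import *;print(load()['th'][-1]);plan([.3]*12)"
```

```text
4.55 crank 0.324 0.076 F [-5.5 -1.   2.7] 0.314 z 0.1505
wrist 4.55 830 (np.float64(51.8), 'r', 0.092, 'spread', 0.0113)
scene 4.6 38 (np.float64(46.6), 'r', 0.0927, 'spread', 0.0116)
side 4.65 20 (np.float64(42.2), 'r', 0.0906, 'spread', 0.0097)
-5.937910614513395
[[0, 0, 0, 0.4, -2.2, 0, 0.2], [0, 0, 0, 0.1, -4.5, 0, 0.2], [0, 0, 0, -0.8, -6.5, 0, 0.2], [0, 0, 0, -2.2, -8.2, 0, 0.2], [0, 0, 0, -4.1, -9.4, 0, 0.2], [0, 0, 0, -6.3, -10.0, 0, 0.2], [0, 0, 0, -8.5, -10.0, 0, 0.2], [0, 0, 0, -10.6, -9.2, 0, 0.2], [0, 0, 0, -12.5, -7.9, 0, 0.2], [0, 0, 0, -13.8, -6.1, 0, 0.2], [0, 0, 0, -14.5, -4.0, 0, 0.2], [0, 0, 0, -14.6, -1.7, 0, 0.2]]
```

The wheel is turning clockwise: 115° so far, at about 1.7 rad/s. I'll continue, then fit the model.

Request:
{"name": "carry_out", "arguments": {
  "steps": [
    [0, 0, 0, 0.4, -2.2, 0, 0.2],
    [0, 0, 0, 0.1, -4.5, 0, 0.2],
    [0, 0, 0, -0.8, -6.5, 0, 0.2],
    [0, 0, 0, -2.2, -8.2, 0, 0.2],
    [0, 0, 0, -4.1, -9.4, 0, 0.2],
    [0, 0, 0, -6.3, -10.0, 0, 0.2],
    [0, 0, 0, -8.5, -10.0, 0, 0.2],
    [0, 0, 0, -10.6, -9.2, 0, 0.2],
    [0, 0, 0, -12.5, -7.9, 0, 0.2],
    [0, 0, 0, -13.8, -6.1, 0, 0.2],
    [0, 0, 0, -14.5, -4.0, 0, 0.2],
    [0, 0, 0, -14.6, -1.7, 0, 0.2]
  ]
}}

```text
time: 5.9
position: [0.4782, -0.004, 0.1506]
tool_rot: [2.22, 2.218, 0.004]
ft_force: [10.3, -1.9, -9.8]
grip_width: 0.315
grip_force: 20.0
```

```bash
python3 meas.py wrist scene; cat > fit.py <<'E'
import numpy as np
from plan import *
from scipy.optimize import least_squares
c=.035
def sim(tt,inc_t,incs,J,Td,ts):
    """inc_t: start time of each row; returns wheel (travel,speed) at ts; 5 ms steps"""
    dt=.005;N=int(round((max(ts)-2.15)/dt));wc=np.zeros(N+400)
    for t,d in zip(inc_t,incs):
        i=int(round((t+.03-2.15)/dt));wc[i:i+20]=d/.1     # ~30 ms servo lag
    th=w=0.;TH=[0];W=[0]
    for i in range(N+1):
        a=c*(wc[i]-w)-.004*w;f=Td+.004
        if w==0 and abs(a)<=f:nw=0.
        else:
            sg=np.sign(w) if w!=0 else np.sign(a);nw=w+dt*(a-f*sg)/J
            if w!=0 and nw*w<0:nw=0.
        th+=dt*(w+nw)/2;w=nw;TH.append(th);W.append(w)
    g=2.15+dt*np.arange(len(TH));return np.interp(ts,g,TH),np.interp(ts,g,W)
E

```

```text
5.9 crank 3.023 0.0748 F [10.3 -1.9 -9.8] 0.315 z 0.1506
wrist 5.9 0 None
scene 5.95 40 (np.float64(-59.6), 'r', 0.0924, 'spread', 0.0116)
```

```bash
cat > run.py <<'E'
from fit import *
# calls: (start time, incs)
S=[(2.15,[.03,.07,.12,.17,.21,.25,.28,.3,.3,.3,.3,.3]),(3.35,[.3]*12),(4.70,[.3]*12)]
O=[(4.55,51.8),(4.60,46.6),(4.65,42.2),(5.95,-59.6)]
def table():
    t=[a+.1*i for a,L in S for i in range(len(L))];return t,[x for _,L in S for x in L]
def fitit():
    t,d=table();to=np.array([a for a,_ in O]);y=np.radians(166.8-np.array([m for _,m in O]))
    def f(q):
        e=sim(None,t,d,q[0]*.025,q[1],to)[0]-y;e=(e+np.pi)%(2*np.pi)-np.pi;return np.r_[e/.02,(q[0]-1.0)/.3,(q[1]-.036)/.015]
    best=min((least_squares(f,[j,k],diff_step=.02,bounds=([.65,.012],[1.45,.064])) for j in(.8,1.2) for k in(.02,.045)),key=lambda r:r.cost)
    q=best.x;print("J",q[0].round(3),"Td",q[1].round(4),"res",(best.fun[:-2]*.02).round(3));return q
def predict(q,extra,ts):
    """extra: [(start,incs)] further rows"""
    t,d=table();t2=t+[a+.1*i for a,L in extra for i in range(len(L))];d2=d+[x for _,L in extra for x in L]
    return sim(None,t2,d2,q[0]*.025,q[1],np.array(ts))
def wheel(travel):  # rad from pointer (mod), pointer at PT deg
    return travel-np.radians(166.8+6.6)
E
python3 - <<'E'
from run import *
q=fitit();print("target crank",2.09+(q[1]+.004+.0084)/.035)
ts=np.arange(6.0,7.7,.1)
for v in(.36,.38,.4,.42,.45):
    print(v,predict(q,[(6.0,[v]*12),(7.25,[v]*12)],ts)[1].round(2))
E
```

```text
J 1.232 Td 0.0354 res [ 0.013 -0.001 -0.008 -0.001]
target crank 3.456528925029529
0.36 [1.34 1.33 1.44 1.53 1.61 1.68 1.75 1.8  1.85 1.9  1.94 1.97 2.   1.83
 1.88 1.92 1.96]
0.38 [1.34 1.35 1.47 1.58 1.68 1.77 1.84 1.91 1.97 2.02 2.06 2.1  2.14 1.97
 2.02 2.06 2.1 ]
0.4 [1.34 1.36 1.51 1.63 1.75 1.85 1.93 2.01 2.08 2.14 2.19 2.24 2.28 2.1
 2.16 2.21 2.25]
0.42 [1.34 1.38 1.54 1.69 1.81 1.93 2.03 2.11 2.19 2.26 2.32 2.37 2.42 2.23
 2.29 2.35 2.4 ]
0.45 [1.34 1.4  1.59 1.76 1.92 2.05 2.16 2.27 2.36 2.44 2.51 2.57 2.62 2.43
 2.5  2.56 2.62]
```

```bash
python3 - <<'E'
from run import *
q=fitit();A=[.42]*5+[.39]*3+[.36]*4
print(predict(q,[(6.0,A),(7.2,[.35]*12)],np.arange(6.4,8.5,.2))[1].round(2))
for j,t in((.9,.02),(1.4,.045)):print(predict((j,t),[(6.0,A),(7.2,[.35]*12)],np.arange(6.4,8.5,.2))[1].round(2))
plan(A)
E
```

```text
J 1.232 Td 0.0354 res [ 0.013 -0.001 -0.008 -0.001]
[1.81 2.   2.11 2.14 2.16 2.16 2.15 2.15 2.14 2.14 2.14]
[2.33 2.54 2.64 2.64 2.63 2.61 2.58 2.57 2.55 2.55 2.54]
[1.53 1.7  1.81 1.85 1.88 1.88 1.88 1.88 1.88 1.88 1.88]
[[0, 0, 0, 1.0, 2.9, 0, 0.2], [0, 0, 0, 3.1, 5.2, 0, 0.2], [0, 0, 0, 6.0, 6.5, 0, 0.2], [0, 0, 0, 9.1, 6.4, 0, 0.2], [0, 0, 0, 11.9, 5.1, 0, 0.2], [0, 0, 0, 13.9, 3.0, 0, 0.2], [0, 0, 0, 14.9, 0.2, 0, 0.2], [0, 0, 0, 14.7, -2.7, 0, 0.2], [0, 0, 0, 13.6, -5.1, 0, 0.2], [0, 0, 0, 11.7, -7.0, 0, 0.2], [0, 0, 0, 9.3, -8.2, 0, 0.2], [0, 0, 0, 6.6, -8.3, 0, 0.2]]
```

Request:
{"name": "carry_out", "arguments": {
  "steps": [
    [0, 0, 0, 1.0, 2.9, 0, 0.2],
    [0, 0, 0, 3.1, 5.2, 0, 0.2],
    [0, 0, 0, 6.0, 6.5, 0, 0.2],
    [0, 0, 0, 9.1, 6.4, 0, 0.2],
    [0, 0, 0, 11.9, 5.1, 0, 0.2],
    [0, 0, 0, 13.9, 3.0, 0, 0.2],
    [0, 0, 0, 14.9, 0.2, 0, 0.2],
    [0, 0, 0, 14.7, -2.7, 0, 0.2],
    [0, 0, 0, 13.6, -5.1, 0, 0.2],
    [0, 0, 0, 11.7, -7.0, 0, 0.2],
    [0, 0, 0, 9.3, -8.2, 0, 0.2],
    [0, 0, 0, 6.6, -8.3, 0, 0.2]
  ]
}}

```text
time: 7.2
position: [0.5427, -0.0862, 0.1505]
tool_rot: [-2.221, -2.219, -0.004]
ft_force: [2.1, 8.4, 2.1]
grip_width: 0.316
grip_force: 20.0
```

```bash
python3 meas.py scene
```

```text
7.2 crank -1.703 0.074 F [2.1 8.4 2.1] 0.316 z 0.1505
scene 7.2 8 (np.float64(163.2), 'r', 0.0973, 'spread', 0.004)
```

```bash
cat >> run.py <<'E'
S+=[(6.0,[.42]*5+[.39]*3+[.36]*4)]
O+=[(7.2,163.2)]
E
python3 - <<'E'
from run import *
q=fitit();A=[.45]+[.35]*11
print(predict(q,[(7.25,A),(8.45,[.35]*12)],np.arange(6.9,9.6,.2))[1].round(2))
plan(A)
E
```

```text
J 1.286 Td 0.0344 res [ 0.011 -0.003 -0.009  0.024 -0.016]
[2.14 2.17 2.02 2.12 2.13 2.13 2.14 2.14 2.15 2.15 2.15 2.15 2.15 2.15]
[[0, 0, 0, -3.1, 1.1, 0, 0.2], [0, 0, 0, -5.1, 2.8, 0, 0.2], [0, 0, 0, -6.3, 5.1, 0, 0.2], [0, 0, 0, -6.7, 7.7, 0, 0.2], [0, 0, 0, -6.1, 10.3, 0, 0.2], [0, 0, 0, -4.7, 12.5, 0, 0.2], [0, 0, 0, -2.6, 14.1, 0, 0.2], [0, 0, 0, -0.1, 14.9, 0, 0.2], [0, 0, 0, 2.5, 14.8, 0, 0.2], [0, 0, 0, 4.9, 13.7, 0, 0.2], [0, 0, 0, 6.8, 12.0, 0, 0.2], [0, 0, 0, 8.0, 9.7, 0, 0.2]]
```

Request:
{"name": "carry_out", "arguments": {
  "steps": [
    [0, 0, 0, -3.1, 1.1, 0, 0.2],
    [0, 0, 0, -5.1, 2.8, 0, 0.2],
    [0, 0, 0, -6.3, 5.1, 0, 0.2],
    [0, 0, 0, -6.7, 7.7, 0, 0.2],
    [0, 0, 0, -6.1, 10.3, 0, 0.2],
    [0, 0, 0, -4.7, 12.5, 0, 0.2],
    [0, 0, 0, -2.6, 14.1, 0, 0.2],
    [0, 0, 0, -0.1, 14.9, 0, 0.2],
    [0, 0, 0, 2.5, 14.8, 0, 0.2],
    [0, 0, 0, 4.9, 13.7, 0, 0.2],
    [0, 0, 0, 6.8, 12.0, 0, 0.2],
    [0, 0, 0, 8.0, 9.7, 0, 0.2]
  ]
}}

```text
time: 8.45
position: [0.6247, 0.011, 0.1505]
tool_rot: [-2.218, -2.224, -0.002]
ft_force: [-3.4, 0.2, 3.3]
grip_width: 0.316
grip_force: 20.0
```

```bash
python3 meas.py scene
```

```text
8.45 crank 0.318 0.076 F [-3.4  0.2  3.3] 0.316 z 0.1505
scene 8.45 32 (np.float64(14.0), 'r', 0.0932, 'spread', 0.0087)
```

```bash
cat >> run.py <<'E'
S+=[(7.25,[.45]+[.35]*11)]
O+=[(8.45,14.0)]
E
python3 - <<'E'
from run import *
q=fitit();A=[.45]+[.35]*11;B=[.345]*12
print(predict(q,[(8.5,A),(9.7,B)],np.arange(8.3,10.9,.2))[1].round(2))
plan(A);plan(B)
E
```

```text
J 1.26 Td 0.0348 res [ 0.015  0.    -0.006  0.017 -0.03   0.012]
[2.13 2.06 2.08 2.09 2.11 2.11 2.12 2.13 2.12 2.12 2.11 2.11 2.11]
[[0, 0, 0, 0.3, -3.4, 0, 0.2], [0, 0, 0, -0.6, -5.9, 0, 0.2], [0, 0, 0, -2.2, -7.9, 0, 0.2], [0, 0, 0, -4.4, -9.3, 0, 0.2], [0, 0, 0, -7.0, -9.8, 0, 0.2], [0, 0, 0, -9.6, -9.4, 0, 0.2], [0, 0, 0, -11.9, -8.1, 0, 0.2], [0, 0, 0, -13.6, -6.2, 0, 0.2], [0, 0, 0, -14.5, -3.7, 0, 0.2], [0, 0, 0, -14.6, -1.1, 0, 0.2], [0, 0, 0, -13.7, 1.4, 0, 0.2], [0, 0, 0, -12.1, 3.4, 0, 0.2]]
[[0, 0, 0, 2.2, 1.3, 0, 0.2], [0, 0, 0, 4.8, 1.8, 0, 0.2], [0, 0, 0, 7.3, 1.4, 0, 0.2], [0, 0, 0, 9.6, 0.2, 0, 0.2], [0, 0, 0, 11.3, -1.7, 0, 0.2], [0, 0, 0, 12.3, -4.1, 0, 0.2], [0, 0, 0, 12.4, -6.7, 0, 0.2], [0, 0, 0, 11.6, -9.1, 0, 0.2], [0, 0, 0, 10.1, -11.2, 0, 0.2], [0, 0, 0, 7.9, -12.6, 0, 0.2], [0, 0, 0, 5.4, -13.2, 0, 0.2], [0, 0, 0, 2.8, -12.9, 0, 0.2]]
```

Request:
{"name": "carry_out", "arguments": {
  "steps": [
    [0, 0, 0, 0.3, -3.4, 0, 0.2],
    [0, 0, 0, -0.6, -5.9, 0, 0.2],
    [0, 0, 0, -2.2, -7.9, 0, 0.2],
    [0, 0, 0, -4.4, -9.3, 0, 0.2],
    [0, 0, 0, -7.0, -9.8, 0, 0.2],
    [0, 0, 0, -9.6, -9.4, 0, 0.2],
    [0, 0, 0, -11.9, -8.1, 0, 0.2],
    [0, 0, 0, -13.6, -6.2, 0, 0.2],
    [0, 0, 0, -14.5, -3.7, 0, 0.2],
    [0, 0, 0, -14.6, -1.1, 0, 0.2],
    [0, 0, 0, -13.7, 1.4, 0, 0.2],
    [0, 0, 0, -12.1, 3.4, 0, 0.2]
  ]
}}

```text
time: 9.7
position: [0.5023, 0.0439, 0.1506]
tool_rot: [2.22, 2.22, -0.001]
ft_force: [4.7, -5.6, -3.5]
grip_width: 0.314
grip_force: 20.0
```

Request:
{"name": "carry_out", "arguments": {
  "steps": [
    [0, 0, 0, 2.2, 1.3, 0, 0.2],
    [0, 0, 0, 4.8, 1.8, 0, 0.2],
    [0, 0, 0, 7.3, 1.4, 0, 0.2],
    [0, 0, 0, 9.6, 0.2, 0, 0.2],
    [0, 0, 0, 11.3, -1.7, 0, 0.2],
    [0, 0, 0, 12.3, -4.1, 0, 0.2],
    [0, 0, 0, 12.4, -6.7, 0, 0.2],
    [0, 0, 0, 11.6, -9.1, 0, 0.2],
    [0, 0, 0, 10.1, -11.2, 0, 0.2],
    [0, 0, 0, 7.9, -12.6, 0, 0.2],
    [0, 0, 0, 5.4, -13.2, 0, 0.2],
    [0, 0, 0, 2.8, -12.9, 0, 0.2]
  ]
}}

```text
time: 10.9
position: [0.5299, -0.0832, 0.1505]
tool_rot: [-2.221, -2.219, -0.005]
ft_force: [3.3, 9.9, -0.0]
grip_width: 0.313
grip_force: 20.0
```

```bash
python3 meas.py scene
```

```text
10.9 crank -1.882 0.074 F [ 3.3  9.9 -0. ] 0.313 z 0.1505
scene 10.9 26 (np.float64(75.7), 'r', 0.0917, 'spread', 0.0054)
```

```bash
cat >> run.py <<'E'
S+=[(8.5,[.45]+[.35]*11),(9.7,[.345]*12)]
O+=[(10.9,75.7)]
E
python3 - <<'E'
from run import *
q=fitit();A=[.44]+[.345]*11;B=[.345]*12
print(predict(q,[(10.95,A),(12.15,B)],np.arange(10.8,13.3,.2))[1].round(2))
plan(A);plan(B)
E
```

```text
J 1.28 Td 0.0345 res [ 0.01  -0.005 -0.011  0.019 -0.025  0.022 -0.008]
[2.11 1.95 2.06 2.07 2.08 2.08 2.09 2.09 2.1  2.1  2.1  2.1  2.1 ]
[[0, 0, 0, -2.8, 1.6, 0, 0.2], [0, 0, 0, -4.4, 3.6, 0, 0.2], [0, 0, 0, -5.3, 6.1, 0, 0.2], [0, 0, 0, -5.2, 8.6, 0, 0.2], [0, 0, 0, -4.3, 11.0, 0, 0.2], [0, 0, 0, -2.6, 13.0, 0, 0.2], [0, 0, 0, -0.4, 14.3, 0, 0.2], [0, 0, 0, 2.1, 14.7, 0, 0.2], [0, 0, 0, 4.7, 14.3, 0, 0.2], [0, 0, 0, 6.9, 13.0, 0, 0.2], [0, 0, 0, 8.6, 11.1, 0, 0.2], [0, 0, 0, 9.5, 8.7, 0, 0.2]]
[[0, 0, 0, 0.1, -2.6, 0, 0.2], [0, 0, 0, -0.7, -5.1, 0, 0.2], [0, 0, 0, -2.3, -7.1, 0, 0.2], [0, 0, 0, -4.5, -8.4, 0, 0.2], [0, 0, 0, -7.1, -9.0, 0, 0.2], [0, 0, 0, -9.6, -8.6, 0, 0.2], [0, 0, 0, -11.9, -7.5, 0, 0.2], [0, 0, 0, -13.7, -5.6, 0, 0.2], [0, 0, 0, -14.7, -3.2, 0, 0.2], [0, 0, 0, -14.8, -0.6, 0, 0.2], [0, 0, 0, -14.1, 1.9, 0, 0.2], [0, 0, 0, -12.6, 3.9, 0, 0.2]]
```

Request:
{"name": "carry_out", "arguments": {
  "steps": [
    [0, 0, 0, -2.8, 1.6, 0, 0.2],
    [0, 0, 0, -4.4, 3.6, 0, 0.2],
    [0, 0, 0, -5.3, 6.1, 0, 0.2],
    [0, 0, 0, -5.2, 8.6, 0, 0.2],
    [0, 0, 0, -4.3, 11.0, 0, 0.2],
    [0, 0, 0, -2.6, 13.0, 0, 0.2],
    [0, 0, 0, -0.4, 14.3, 0, 0.2],
    [0, 0, 0, 2.1, 14.7, 0, 0.2],
    [0, 0, 0, 4.7, 14.3, 0, 0.2],
    [0, 0, 0, 6.9, 13.0, 0, 0.2],
    [0, 0, 0, 8.6, 11.1, 0, 0.2],
    [0, 0, 0, 9.5, 8.7, 0, 0.2]
  ]
}}

```text
time: 12.15
position: [0.6268, 0.0029, 0.1505]
tool_rot: [-2.219, -2.224, -0.002]
ft_force: [-2.8, 0.3, 2.6]
grip_width: 0.312
grip_force: 20.0
```

Request:
{"name": "carry_out", "arguments": {
  "steps": [
    [0, 0, 0, 0.1, -2.6, 0, 0.2],
    [0, 0, 0, -0.7, -5.1, 0, 0.2],
    [0, 0, 0, -2.3, -7.1, 0, 0.2],
    [0, 0, 0, -4.5, -8.4, 0, 0.2],
    [0, 0, 0, -7.1, -9.0, 0, 0.2],
    [0, 0, 0, -9.6, -8.6, 0, 0.2],
    [0, 0, 0, -11.9, -7.5, 0, 0.2],
    [0, 0, 0, -13.7, -5.6, 0, 0.2],
    [0, 0, 0, -14.7, -3.2, 0, 0.2],
    [0, 0, 0, -14.8, -0.6, 0, 0.2],
    [0, 0, 0, -14.1, 1.9, 0, 0.2],
    [0, 0, 0, -12.6, 3.9, 0, 0.2]
  ]
}}

```text
time: 13.35
position: [0.4992, 0.0409, 0.1506]
tool_rot: [2.22, 2.22, -0.001]
ft_force: [4.6, -5.2, -4.3]
grip_width: 0.309
grip_force: 20.0
```

```bash
cat >> run.py <<'E'
S+=[(10.95,[.44]+[.345]*11),(12.15,[.345]*12)]
E
python3 - <<'E'
from run import *
B=[.345]*12;plan(B)
E
```

```text
[[0, 0, 0, 2.2, 1.5, 0, 0.2], [0, 0, 0, 4.7, 2.1, 0, 0.2], [0, 0, 0, 7.3, 1.9, 0, 0.2], [0, 0, 0, 9.6, 0.8, 0, 0.2], [0, 0, 0, 11.4, -1.1, 0, 0.2], [0, 0, 0, 12.5, -3.4, 0, 0.2], [0, 0, 0, 12.7, -6.0, 0, 0.2], [0, 0, 0, 12.1, -8.5, 0, 0.2], [0, 0, 0, 10.6, -10.6, 0, 0.2], [0, 0, 0, 8.6, -12.1, 0, 0.2], [0, 0, 0, 6.1, -12.8, 0, 0.2], [0, 0, 0, 3.5, -12.7, 0, 0.2]]
```

Request:
{"name": "carry_out", "arguments": {
  "steps": [
    [0, 0, 0, 2.2, 1.5, 0, 0.2],
    [0, 0, 0, 4.7, 2.1, 0, 0.2],
    [0, 0, 0, 7.3, 1.9, 0, 0.2],
    [0, 0, 0, 9.6, 0.8, 0, 0.2],
    [0, 0, 0, 11.4, -1.1, 0, 0.2],
    [0, 0, 0, 12.5, -3.4, 0, 0.2],
    [0, 0, 0, 12.7, -6.0, 0, 0.2],
    [0, 0, 0, 12.1, -8.5, 0, 0.2],
    [0, 0, 0, 10.6, -10.6, 0, 0.2],
    [0, 0, 0, 8.6, -12.1, 0, 0.2],
    [0, 0, 0, 6.1, -12.8, 0, 0.2],
    [0, 0, 0, 3.5, -12.7, 0, 0.2]
  ]
}}

```text
time: 14.55
position: [0.5338, -0.0844, 0.1505]
tool_rot: [-2.221, -2.219, -0.005]
ft_force: [4.0, 10.6, 1.4]
grip_width: 0.315
grip_force: 20.0
```

```bash
python3 meas.py scene
```

```text
14.55 crank -1.826 0.074 F [ 4.  10.6  1.4] 0.315 z 0.1505
scene 14.55 38 (np.float64(-1.3), 'r', 0.0943, 'spread', 0.0102)
```

```bash
cat >> run.py <<'E'
S+=[(13.35,[.345]*12)]
O+=[(14.55,-1.3)]
E
python3 - <<'E'
from run import *
q=fitit()
R=[.3,.26,.22,.18,.15,.12,.09,.06,.03]
t0=predict(q,[],[14.55])[0][0]
print("need", 2*np.pi+np.radians(-1.3+6.6))
for n in range(4,14):
    A=([.42]+[.345]*(n-1)+R);x=predict(q,[(14.6,A)],[14.6+.1*n,14.6+.1*n+2.5])
    print(n,(x[0]-t0).round(3),x[1].round(2))
E
```

```text
J 1.282 Td 0.0345 res [ 0.009 -0.005 -0.012  0.019 -0.025  0.023 -0.006 -0.001]
need 6.375687757535285
4 [0.911 2.546] [2.05 0.  ]
5 [1.116 2.755] [2.05 0.  ]
6 [1.322 2.965] [2.06 0.  ]
7 [1.528 3.175] [2.07 0.  ]
8 [1.735 3.386] [2.07 0.  ]
9 [1.942 3.596] [2.07 0.  ]
10 [2.15  3.806] [2.08 0.  ]
11 [2.358 4.016] [2.08 0.  ]
12 [2.566 4.227] [2.09 0.  ]
13 [2.775 4.437] [2.09 0.  ]
```

```bash
python3 -c "
from plan import *;plan([.42]+[.345]*11)"; echo 'S+=[(14.6,[.42]+[.345]*11)]' >> run.py
```

```text
[[0, 0, 0, -2.8, 1.4, 0, 0.2], [0, 0, 0, -4.6, 3.2, 0, 0.2], [0, 0, 0, -5.6, 5.6, 0, 0.2], [0, 0, 0, -5.7, 8.2, 0, 0.2], [0, 0, 0, -5.0, 10.7, 0, 0.2], [0, 0, 0, -3.4, 12.7, 0, 0.2], [0, 0, 0, -1.3, 14.2, 0, 0.2], [0, 0, 0, 1.2, 14.8, 0, 0.2], [0, 0, 0, 3.8, 14.6, 0, 0.2], [0, 0, 0, 6.1, 13.4, 0, 0.2], [0, 0, 0, 7.9, 11.6, 0, 0.2], [0, 0, 0, 9.0, 9.3, 0, 0.2]]
```

Request:
{"name": "carry_out", "arguments": {
  "steps": [
    [0, 0, 0, -2.8, 1.4, 0, 0.2],
    [0, 0, 0, -4.6, 3.2, 0, 0.2],
    [0, 0, 0, -5.6, 5.6, 0, 0.2],
    [0, 0, 0, -5.7, 8.2, 0, 0.2],
    [0, 0, 0, -5.0, 10.7, 0, 0.2],
    [0, 0, 0, -3.4, 12.7, 0, 0.2],
    [0, 0, 0, -1.3, 14.2, 0, 0.2],
    [0, 0, 0, 1.2, 14.8, 0, 0.2],
    [0, 0, 0, 3.8, 14.6, 0, 0.2],
    [0, 0, 0, 6.1, 13.4, 0, 0.2],
    [0, 0, 0, 7.9, 11.6, 0, 0.2],
    [0, 0, 0, 9.0, 9.3, 0, 0.2]
  ]
}}

```text
time: 15.8
position: [0.6256, 0.008, 0.1505]
tool_rot: [-2.219, -2.224, -0.002]
ft_force: [-3.7, -1.1, 3.2]
grip_width: 0.311
grip_force: 20.0
```

```bash
python3 meas.py scene; python3 - <<'E'
from run import *
m=json.load(open("last.json"))
O+=[(m[0][0],m[0][1])] if m else []
print(O[-1]);q=fitit()
R=[.3,.26,.22,.18,.15,.12,.09,.06,.03]
x0=predict(q,[],[O[-1][0]])[0][0];mm=np.radians(O[-1][1]+6.6)%(2*np.pi);print("need",mm)
for n in range(4,12):
  for v in(.345,.33):
    A=([.36]+[v]*(n-1)+R);x=predict(q,[(15.85,A)],[15.85+.1*n+2.5])
    print(n,v,(x[0]-x0).round(3))
E
```

```text
15.8 crank 0.277 0.076 F [-3.7 -1.1  3.2] 0.311 z 0.1505
scene 15.8 27 (np.float64(-147.4), 'r', 0.0897, 'spread', 0.0106)
(15.8, -147.43136840722983)
J 1.279 Td 0.0346 res [ 0.01  -0.004 -0.01   0.019 -0.025  0.023 -0.009 -0.008  0.007]
need 3.8252142383843033
4 0.345 [2.478]
4 0.33 [2.444]
5 0.345 [2.686]
5 0.33 [2.64]
6 0.345 [2.895]
6 0.33 [2.837]
7 0.345 [3.105]
7 0.33 [3.034]
8 0.345 [3.314]
8 0.33 [3.231]
9 0.345 [3.523]
9 0.33 [3.428]
10 0.345 [3.733]
10 0.33 [3.626]
11 0.345 [3.943]
11 0.33 [3.823]
```

```bash
python3 -c "
from plan import *;plan([.36]+[.345]*9+[.3,.26]);plan([.22,.18,.15,.12,.09,.06,.03,0,0,0,0,0])"; echo 'O+=[(15.8,-147.4)];S+=[(15.85,[.36]+[.345]*9+[.3,.26]),(17.05,[.22,.18,.15,.12,.09,.06,.03,0,0,0,0,0])]' >> run.py
```

```text
[[0, 0, 0, 0.2, -2.7, 0, 0.2], [0, 0, 0, -0.5, -5.2, 0, 0.2], [0, 0, 0, -1.9, -7.3, 0, 0.2], [0, 0, 0, -4.0, -8.8, 0, 0.2], [0, 0, 0, -6.5, -9.5, 0, 0.2], [0, 0, 0, -9.1, -9.3, 0, 0.2], [0, 0, 0, -11.5, -8.2, 0, 0.2], [0, 0, 0, -13.3, -6.4, 0, 0.2], [0, 0, 0, -14.5, -4.1, 0, 0.2], [0, 0, 0, -14.7, -1.5, 0, 0.2], [0, 0, 0, -14.3, 0.7, 0, 0.2], [0, 0, 0, -13.4, 2.4, 0, 0.2]]
[[0, 0, 0, 1.1, 1.2, 0, 0.2], [0, 0, 0, 2.2, 2.0, 0, 0.2], [0, 0, 0, 3.2, 2.5, 0, 0.2], [0, 0, 0, 4.1, 2.8, 0, 0.2], [0, 0, 0, 4.7, 3.0, 0, 0.2], [0, 0, 0, 5.2, 3.1, 0, 0.2], [0, 0, 0, 5.4, 3.1, 0, 0.2], [0, 0, 0, 5.4, 3.1, 0, 0.2], [0, 0, 0, 5.4, 3.1, 0, 0.2], [0, 0, 0, 5.4, 3.1, 0, 0.2], [0, 0, 0, 5.4, 3.1, 0, 0.2], [0, 0, 0, 5.4, 3.1, 0, 0.2]]
```

Request:
{"name": "carry_out", "arguments": {
  "steps": [
    [0, 0, 0, 0.2, -2.7, 0, 0.2],
    [0, 0, 0, -0.5, -5.2, 0, 0.2],
    [0, 0, 0, -1.9, -7.3, 0, 0.2],
    [0, 0, 0, -4.0, -8.8, 0, 0.2],
    [0, 0, 0, -6.5, -9.5, 0, 0.2],
    [0, 0, 0, -9.1, -9.3, 0, 0.2],
    [0, 0, 0, -11.5, -8.2, 0, 0.2],
    [0, 0, 0, -13.3, -6.4, 0, 0.2],
    [0, 0, 0, -14.5, -4.1, 0, 0.2],
    [0, 0, 0, -14.7, -1.5, 0, 0.2],
    [0, 0, 0, -14.3, 0.7, 0, 0.2],
    [0, 0, 0, -13.4, 2.4, 0, 0.2]
  ]
}}

```text
time: 17.05
position: [0.491, 0.0308, 0.1505]
tool_rot: [2.218, 2.219, 0.001]
ft_force: [5.6, -4.0, -5.8]
grip_width: 0.316
grip_force: 20.0
```

Request:
{"name": "carry_out", "arguments": {
  "steps": [
    [0, 0, 0, 1.1, 1.2, 0, 0.2],
    [0, 0, 0, 2.2, 2.0, 0, 0.2],
    [0, 0, 0, 3.2, 2.5, 0, 0.2],
    [0, 0, 0, 4.1, 2.8, 0, 0.2],
    [0, 0, 0, 4.7, 3.0, 0, 0.2],
    [0, 0, 0, 5.2, 3.1, 0, 0.2],
    [0, 0, 0, 5.4, 3.1, 0, 0.2],
    [0, 0, 0, 5.4, 3.1, 0, 0.2],
    [0, 0, 0, 5.4, 3.1, 0, 0.2],
    [0, 0, 0, 5.4, 3.1, 0, 0.2],
    [0, 0, 0, 5.4, 3.1, 0, 0.2],
    [0, 0, 0, 5.4, 3.1, 0, 0.2]
  ]
}}

```text
time: 18.25
position: [0.5446, 0.0628, 0.1505]
tool_rot: [-2.22, -2.221, -0.001]
ft_force: [0.2, 6.1, -0.7]
grip_width: 0.314
grip_force: 20.0
```

```bash
python3 meas.py; ls -t pics | head -3
```

```text
18.25 crank 1.674 0.076 F [ 0.2  6.1 -0.7] 0.314 z 0.1505
wrist 18.25 0 None
scene 18.3 39 (np.float64(-1.8), 'r', 0.0946, 'spread', 0.0105)
side 18.35 21 (np.float64(-3.3), 'r', 0.0918, 'spread', 0.0106)
side_18.35.png
scene_18.30.png
wrist_18.25.png
```

The wheel has stopped about 4° short. I'll release, lift clear and check with the wrist camera.

Request:
{"name": "carry_out", "arguments": {
  "steps": [
    [0, 0, 0, 0, 0, 0, 0.4],
    [0, 0, 0, 0, 0, 0, 0.7],
    [0, 0, 0, 0, 0, 0, 1],
    [0, 0, 0, 0, 0, 0, 1],
    [0, 0, 0, 0, 0, 0, 1],
    [0, 0, 0, 0, 0, 2, 1],
    [0, 0, 0, 0, 0, 5, 1],
    [0, 0, 0, 0, 0, 8, 1],
    [0, 0, 0, 3, -3, 11, 1],
    [0, 0, 0, 6, -6, 13, 1],
    [0, 0, 0, 8, -6, 13, 1],
    [0, 0, 0, 8, -6, 13, 1]
  ]
}}

```text
time: 19.6
position: [0.6271, 0.0001, 0.2802]
tool_rot: [2.225, 2.218, 0.002]
ft_force: [-0.0, 1.1, -0.2]
grip_width: 0.996
grip_force: 0.0
```

```bash
python3 - <<'E'
from h import *
from meas import marks
r=marks(("wrist","scene","wrist"))
p,K,T=cam("wrist");c=p;print(proj(K,T,[.6558,-.0248,.076]))
a=C=np.array([.5525,-.0128]);u,v=proj(K,T,[a[0]+.104,a[1]-.012,.076]).astype(int)
x=max(0,u-90);y=max(0,v-70);print(x,y);cv2.imwrite("pics/e1.png",cv2.resize(p[y:y+140,x:x+180,::-1],None,fx=4,fy=4,interpolation=cv2.INTER_CUBIC))
E
```

```text
wrist 19.6 327 (np.float64(-1.8), 'r', 0.092, 'spread', 0.0116)
scene 19.65 36 (np.float64(-1.9), 'r', 0.0946, 'spread', 0.0105)
wrist 19.7 308 (np.float64(-1.8), 'r', 0.0918, 'spread', 0.0112)
[308.75695896 205.1992706 ]
219 135
```

View pics/e1.png

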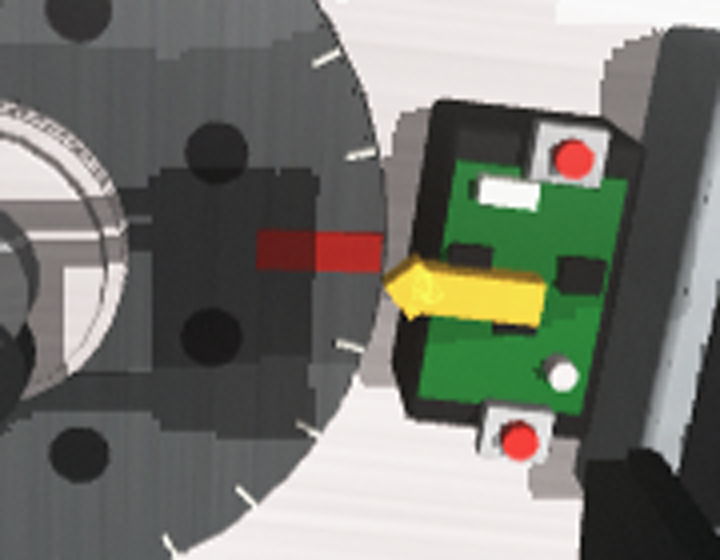

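The crop shows the red mark's outer end at (382,252) and the pointer tip at (385,282). At 3.7 px/mm the points are 7–8 mm apart, inside the 14 mm limit. The wheel is at rest, reading -1.8° in both wrist pictures, and the gripper is clear, so I'm handing in.

```bash
python3 -c "
from bench import ctrl
print(ctrl.close_job())"
```

```text
the job is handed in; nothing more can be done
None
```

The job is handed in: by my measurements and fitted model the wheel held about 20 rpm for roughly 10 s, then stopped with its zero mark 7–8 mm from the pointer (limit 14 mm), and the arm let go and moved clear; no verdict was returned.

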